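# Fit the kneading tool to the kitchen machine

## Task

Take the kneading tool (the hub with two arms) off the sloping drainer and slide it, arms downward, over the upright drive shaft in the kitchen machine's bowl until it sits fully home on the shoulder. Keep hold of it until it is right down rather than letting it drop, then let go; leave the grating disc and everything else where it is.

Things in the scene. Friction and masses are not known exactly. Their poses are not given: they have to be found in the camera images.
- kneader: Kneading tool: white hub tube, 36 mm outside, 20 mm bore right through, 70 mm long, with two stubby swept arms along its x and -x (10 to 28 mm above its underside, reaching 62 mm from the axis); upper 42 mm free to grip. Origin: centre of the underside; z up the tube's axis. It starts on a slanted peg of the drainer, top leaning 31.5 degrees towards the drainer's -x.
- disc: The grating disc, not wanted: the same size of white hub tube, but with a flat round steel disc 92 mm across near its lower end instead of arms; on the drainer's other peg. Origin and axes as for the kneading tool.
- drainer: Fixed black sloping plate on wire legs, 130 x 270 mm, 8 mm thick, sloping 31.5 degrees: low edge at its -x, 20 mm high, high edge 85 mm. Two pegs, 16 mm thick, 30 mm long, stand square to the plate 75 mm either side of its middle along y. Origin: on the worktop under the plate's middle, which is 50 mm up.
- machine: Kitchen machine, fixed: round white motor base 230 mm across, an open steel bowl on it (224 mm across, rim 148 mm above the worktop, floor 95 mm) and an upright steel drive shaft in the bowl's middle. Control knob on its -x side. Origin: on the worktop under the shaft; z up along the shaft.
- seat (a point): Where the shaft rises from its black shoulder (40 mm across), on the shaft's axis, 110 mm above the worktop. The hub's underside rests here when the tool is home.
- shaft_tip (a point): Top of the drive shaft, 80 mm above the shoulder. The shaft is 16 mm thick, its last 6 mm narrowing to 10 mm.
- jar: Small amber glass spice jar with steel lid, 42 mm across, 75 mm high. Origin: centre of its underside. To be left alone.
- mug: White mug, 80 mm across, 90 mm high. Origin: centre of its underside. To be left alone.
- bowl: Wooden bowl, 120 mm across, 60 mm high. Origin: centre of its underside. To be left alone.
- oil: Green glass oil bottle, 64 mm across, 230 mm high. Origin: centre of its underside. To be left alone.
- spoon: Wooden spoon lying flat. Origin: centre of its underside. To be left alone.
- tumbler: Drinking glass, 70 mm across, 95 mm high. Origin: centre of its underside. To be left alone.
- can: Closed steel food can, 74 mm across, 100 mm high. Origin: centre of its underside. To be left alone.
Not all that is in view belongs to the job. What is shaped like the kneader but blue or turquoise is not meant.

How it is judged (in metres and radians):
On the way:
1. the kneading tool is down on the shaft, within 12 mm of the shoulder, while the fingers still hold it (z of kneader in the frame of seat between -0.004 and 0.012 m and horizontal distance between kneader and seat below 0.005 m and angle between kneader's own z axis and vertical below 0.1 rad and contact force between the fingers and kneader above 0.5 N), for 0.1 s.
At the end, for the whole second after the job is handed in: The kneading tool is on the drive shaft, arms downward, its underside within 4 mm of the shoulder, its axis within 5 mm of the shaft's and within 0.06 rad of upright, released and at rest; the disc is within 20 mm and every bystander within 30 mm of its starting place (z of kneader in the frame of seat between -0.004 and 0.004 m and horizontal distance between kneader and seat below 0.005 m and angle between kneader's own z axis and vertical below 0.06 rad and linear speed of kneader below 0.01 m/s and distance of disc from where it was at the start of the episode below 0.02 m and distance of each of jar, mug, bowl, oil, spoon, tumbler, can from where it was at the start of the episode below 0.03 m); the robot touches nothing.
It fails at once if the grating disc is pushed more than 20 mm out of its place (distance of disc from where it was at the start of the episode above 0.02 m).
It fails at once if a bystander is pushed more than 30 mm (distance of any of jar, mug, bowl, oil, spoon, tumbler, can from where it was at the start of the episode above 0.03 m).
It also fails if it takes over 48 s, if anything falls off the work surface, if the arm or the gripper's body presses on something with over 40 N, if the wrist force passes 120 N, or if a joint passes its speed limit or range.

## Robot

A 6-joint arm with a two-finger parallel gripper is mounted at the origin on the work surface. World frame = base frame: x ahead of the robot, y to its left, z up, the work surface at z = 0. Lengths are in m, angles in degrees, forces in N, time in s.
With the tool pointing down it reaches from about 0.375 to 0.75 m from the base axis. Payload 9 kg.
Tool frame: the origin (TCP) lies at the very end of the fingers, on their centre line; the grasp point (between the pads) lies r.tcp_to_grasp behind it (r.tcp_to_grasp is the distance from the TCP to the grasp point, in m); z points along the fingers, y is the direction in which the jaws open and shut (so a half turn about z gives the same grasp; the last joint's range is limited). The gripper opens to 85 mm and grips with 20 to 120 N. Pads are 22 mm wide; open, the fingers measure 114 mm over their backs; the gripper's body (76 mm by 85 mm) begins 54 mm behind the grasp point. The pads swing forward as they close: fully open they stand 13 mm farther back than shut.
Start: joints at [-12.473, 5.964, 5.575, 89.605, 0, 77.527], TCP at [0.6, 0, 0.231] pointing down, gripper open.
Joint ranges: [-171.21, 171.21], [-48.23, 106.86], [-62.78, 66.21], [-105.2, 120.99], [-86.42, 89.51], [-180, 180]. Speed limits (degrees/s): [127.2, 127.2, 147.25, 180, 180, 180].

## Interface

Orientations are given as a 3x3 rotation matrix whose columns are the frame's x, y, z axes.
In Python, from plant import sense, imaging, job_done, r gives the robot as it stands.
- The arm moves only by the shell command python3 -m crank 'ROWS' [OPENING] [FORCE]. ROWS is JSON, a list of rows, each an object with "travel": the shift along the tool's x, y, z in m, a list of three; "turn": the turn about the tool's z in rad. In form: [{"travel": [x, y, z], "turn": turn}, ...]. A call has exactly 8 rows; each row shifts and turns the commanded pose from where the row before left it, along the tool's axes as they then stand; what a row does not reach is not made up. A row lasts 1/8 s, in which the tool goes at most 62.5 mm and 10.7 degrees, less where a joint would pass 70% of its speed; a pose out of reach is approached as far as the arm can. A call with a gripper value outside its range is refused whole. OPENING is the opening, from -1 (shut) to 1 (fully open), set as the call begins (- or left out, the last holds). The fingers move at their own pace and stop on an object; FORCE is the grip in N (left out, the last holds). Time passes only in rows, so rows that do not move let the fingers close, or fill a call up. It gives the time, the measured TCP pose, the force and the opening at its end, in the units of the state.
- sense(): the state, without advancing time (a new reading comes with each control period).
- imaging.capture(name): name is "scene" or "side" or "wrist"; returns (picture, depth): 384x512x3 uint8, red, green, blue; 384x512 float32, m along the optical axis (not along the pixel's ray), 0 where there is no reading.
- imaging.get_calibration(name): a dict with "vertical_fov" (degrees; the focal length in pixels is half the picture's height over the tangent of half this angle, whatever the lens; pixels are square), "cx", "cy" (the principal point, pixels), "k1" (the pictures are not rectified: a ray, as slopes to the right and down, at radius r is drawn at 1 + k1 r^2 times it, then the intrinsics apply), "rvec" (rotation vector, rad) and "tvec" (3), from world to camera coordinates, as OpenCV has them. Camera axes: x right, y down, z forward; pixel columns grow to the right and rows downward; lengths in m; the calibration is good to about 2 mm. A picture is of the moment at which its call begins: read the wrist's pose just before it. get_calibration takes no time and is no camera call; for the wrist camera it gives the pose at the moment of the call.
- job_done(): hands the job in, once; it reports no verdict.
The state is a dict: "time_s": time; "joint_positions": joint angles; "dq": joint speeds; "effort": joint torques, N m; "eef_pos": TCP position; "tcp_rot": TCP orientation; "wrist_force": force on the tool from outside, world axes, zero at the start; "moment": the same for the moment, N m; "gripper_width": finger opening in m.
Only numpy, scipy, OpenCV 4.12 (cv2) and the standard library are available. Lean on these libraries where they do the work, as an engineer would, in place of code of your own. Each camera call takes 0.05 s, during which the arm holds its last target. There are 200 camera calls.

## Working session

There is one attempt and no reset: what is moved stays moved. The work goes in short steps, Python scripts to look and compute and a shell command to move; the robot and the scene stay as the last step left them, time stands still between calls to the robot, and variables do not carry over. Pictures are saved under pics/ and viewed, about 8 in all and at most 12, crops included, and the job is handed in when it is done.

```bash
ls; mkdir -p pics
cat > h.py <<'E'
import numpy as np, cv2
from plant import sense, imaging, r
def grab(n):
    c=imaging.get_calibration(n); p,d=imaging.capture(n); return p,d,c
def cloud(d,c):
    h,w=d.shape; f=h/2/np.tan(np.radians(c['vertical_fov'])/2)
    K=np.array([[f,0,c['cx']],[0,f,c['cy']],[0,0,1.]])
    u,v=np.meshgrid(np.arange(w),np.arange(h))
    pts=np.stack([u,v],-1).reshape(-1,1,2).astype(float)
    n=cv2.undistortPoints(pts,K,np.array([c['k1'],0,0,0.])).reshape(h,w,2)
    P=np.concatenate([n*d[...,None],d[...,None]],-1)
    R,_=cv2.Rodrigues(np.array(c['rvec'],float)); t=np.array(c['tvec'],float).ravel()
    return (P-t)@R   # world
E
python3 - <<'E'
from h import *
out=[]
for n in ['scene','side','wrist']:
    p,d,c=grab(n); np.savez(f'pics/{n}0.npz',p=p,d=d,W=cloud(d,c)); print(n,c,(d>0).mean())
    cv2.imwrite(f'pics/{n}0.png',p[...,::-1])
print(sense(), r.tcp_to_grasp)
E
```

```text
pics
scene {'vertical_fov': 53.8448782323548, 'cx': 247.52657868619463, 'cy': 195.34653112626535, 'k1': 0.011667498842724576, 'rvec': array([ 2.18699112,  0.78880129, -0.35188356]), 'tvec': array([-0.42981897, -0.1398898 ,  1.67444961])} 0.9960530598958334
side {'vertical_fov': 57.0999949393274, 'cx': 258.6717839333441, 'cy': 186.61574222747794, 'k1': -0.04696123443310386, 'rvec': array([ 2.33471953, -0.53359407,  0.18649802]), 'tvec': array([-0.49971892,  0.26400142,  1.19259288])} 0.9960378011067709
wrist {'vertical_fov': 68.94687828043908, 'cx': 256.8396472873004, 'cy': 196.09173214814032, 'k1': -0.07093751525841321, 'rvec': array([-2.85552493e+00, -7.36537204e-04,  1.68517082e-03]), 'tvec': array([-0.59960485, -0.03670041,  0.37780499])} 0.9961598714192709
{'time_s': 0.15, 'joint_positions': array([-1.24752983e+01,  5.99032805e+00,  5.53846635e+00,  8.96035415e+01,
       -5.52268026e-04,  7.75260192e+01]), 'dq': array([-0.06692054, -0.04565271,  0.17491569,  0.07883884, -0.0587063 ,
       -0.0489467 ]), 'effort': array([ 3.56894714e-03, -5.57353413e+01,  5.04006886e+01,  1.24952567e-02,
       -2.60494489e-04,  1.42527287e-05]), 'eef_pos': array([5.99762646e-01, 3.80356814e-05, 2.30716610e-01]), 'tcp_rot': array([[ 2.30828572e-05,  9.99999552e-01, -9.46219074e-04],
       [ 9.99999980e-01, -2.28941230e-05,  1.99471789e-04],
       [ 1.99450036e-04, -9.46223659e-04, -9.99999532e-01]]), 'wrist_force': array([0.06322472, 0.43841397, 0.12729815]), 'moment': array([ 0.0131374 ,  0.0104368 , -0.01109193]), 'gripper_width': 0.08554963104905851} 0.0187
```

View pics/scene0.png

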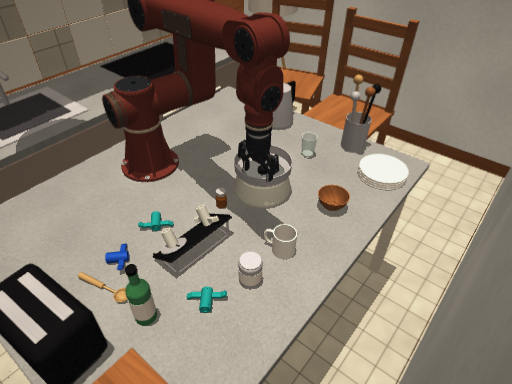

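View pics/side0.png

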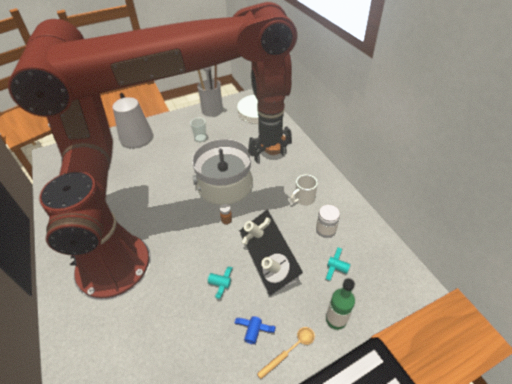

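Run:
```python
from h import *
s=np.load('pics/side0.npz'); q=np.load('pics/scene0.npz')
a=cv2.resize(s['p'][200:305,215:320],None,fx=5,fy=5,interpolation=2)
b=cv2.resize(q['p'][185:275,140:240],None,fx=2.7,fy=2.7,interpolation=2)
im=np.zeros((525,800,3),np.uint8); im[:,:525]=a; im[:b.shape[0],527:527+b.shape[1]]=b
cv2.imwrite('pics/crop.png',im[...,::-1])
def nearby(S,u,v): return S['W'][v,u].round(4)
for n,S,l in [('side',s,[(258,230),(250,232),(270,265),(222,166),(222,152),(226,205),(245,240),(268,225),(270,250)]),('scene',q,[(170,238),(206,213),(221,193),(200,240)])]:
    for u,v in l: print(n,u,v,nearby(S,u,v))
# black plate points
for n,S in [('side',s),('scene',q)]:
    W=S['W'];p=S['p'].astype(int)
    roi=np.zeros(p.shape[:2],bool)
    if n=='side': roi[205:300,235:305]=1
    else: roi[205:280,150:240]=1
    m=roi&(p.max(2)<45)&(W[...,2]>.015)&(W[...,2]<.1)
    P=W[m]; 
    A=np.c_[P[:,:2],np.ones(len(P))]
    for _ in range(4):
        k,*_=np.linalg.lstsq(A,P[:,2],rcond=None); e=abs(A@k-P[:,2]); g=e<max(.004,np.median(e)*2); A=A[g];P=P[g]
    g=k[:2]; print(n,len(P),'slope',np.degrees(np.arctan(np.hypot(*g))),'dir+x',np.degrees(np.arctan2(g[1],g[0])),'mean',P.mean(0), 'std',np.std(A@k-P[:,2]))
    print(k, cv2.minAreaRect(P[:,:2].astype(np.float32)))
```

```text
side 258 230 [ 0.4825 -0.1475  0.088 ]
side 250 232 [ 0.4535 -0.1477  0.0946]
side 270 265 [ 0.452  -0.2973  0.1142]
side 222 166 [0.4815 0.1745 0.1079]
side 222 152 [0.4887 0.1758 0.1754]
side 226 205 [0.4306 0.013  0.0734]
side 245 240 [ 0.4365 -0.1402  0.0498]
side 268 225 [ 0.5257 -0.1351  0.0754]
side 270 250 [ 0.4924 -0.2172  0.0573]
scene 170 238 [ 0.4747 -0.2902  0.0983]
scene 206 213 [ 0.4825 -0.1333  0.0973]
scene 221 193 [ 0.4331 -0.0049  0.0745]
scene 200 240 [ 0.5461 -0.2274  0.0856]
side 0 slope 0.0 dir+x 0.0 mean [nan nan nan] std nan
[0. 0. 0.] ((0.0, 0.0), (0.0, 0.0), 0.0)
scene 696 slope 30.892108824387638 dir+x -2.6642908054548506 mean [ 0.50849404 -0.21642404  0.06496935] std 0.0013855584434312965
[ 0.59765387 -0.02781134 -0.24495312] ((0.4927932322025299, -0.21360550820827484), (0.2646206319332123, 0.10957653075456619), 87.25083923339844)
  return _methods._mean(a, axis=axis, dtype=dtype,
  ret = ret.dtype.type(ret / rcount)
<stdin>:21: RuntimeWarning: Mean of empty slice.
  ret = um.true_divide(
  ret = _var(a, axis=axis, dtype=dtype, out=out, ddof=ddof,
  arrmean = um.true_divide(arrmean, div, out=arrmean,
  ret = ret.dtype.type(ret / rcount)
```

View pics/crop.png

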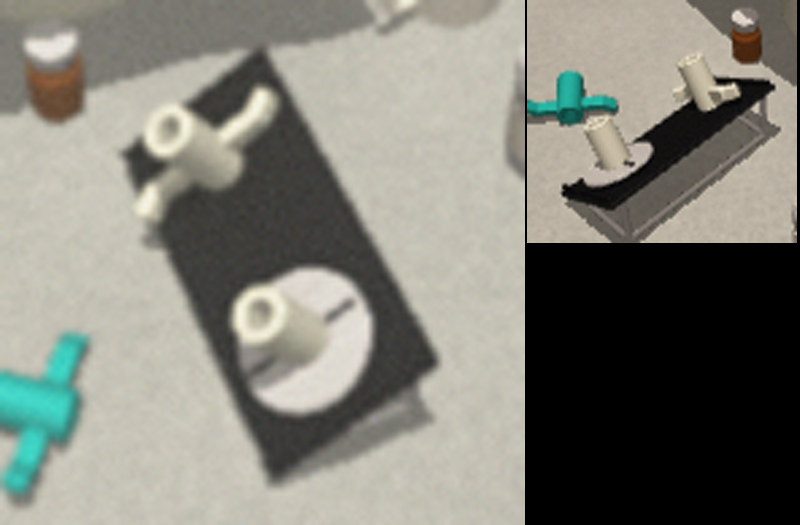

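```bash
cat > fit.py <<'E'
from h import *
from scipy.optimize import least_squares
def hubfit(P,a,c0,smin=31,smax=69,R=.018):
    # P world points, axis a, base c0: least-squares lateral offset
    a=a/np.linalg.norm(a); e1=np.cross(a,[1,0,0]) if abs(a[0])<.2 else np.cross([0,1,0],a)
    e1/=np.linalg.norm(e1); e2=np.cross(a,e1)
    D=P-c0; s=D@a; x=np.c_[D@e1,D@e2]; m=(s>smin/1e3)&(s<smax/1e3)&(np.hypot(*x.T)<.03)
    x=x[m]
    f=least_squares(lambda o:np.hypot(*(x-o).T)-R,[0,0],loss='soft_l1',f_scale=.001)
    return c0+f.x[0]*e1+f.x[1]*e2, m.sum(), np.sqrt(np.mean(f.fun**2)), s[(np.hypot(*(np.c_[D@e1,D@e2]-f.x).T)<.02)]
E
python3 - <<'E'
from fit import *
az=np.radians(-2.7); t=np.radians(31.5)
a=np.array([-np.sin(t)*np.cos(az),-np.sin(t)*np.sin(az),np.cos(t)])
c0=np.array([.4963,-.1387,.0555])
for n in ['scene','side','wrist']:
    S=np.load(f'pics/{n}0.npz'); W=S['W'].reshape(-1,3); p=S['p'].reshape(-1,3)
    c,k,e,s=hubfit(W[p.min(1)>110],a,c0); print(n,'kneader',c.round(4),k,e.round(4),'top s',np.percentile(s,[90,98,100]) if len(s) else 0)
    m=(np.hypot(W[:,0]-.485,W[:,1]-.175)<.03)&(W[:,2]>.125)&(W[:,2]<.195)
    print(n,'shaft',m.sum(), W[m].mean(0) if m.any() else 0, W[m].max(0) if m.any() else 0)
    m=(np.hypot(W[:,0]-.485,W[:,1]-.175)<.14)&(abs(W[:,2]-.146)<.004)
    if m.sum()>20:
        x=W[m][:,:2]; f=least_squares(lambda o:np.hypot(*(x-o[:2]).T)-.111,[.485,.175],loss='soft_l1',f_scale=.002); print(n,'rim',f.x,m.sum(),np.sqrt(np.mean(f.fun**2)))
E
```

```text
scene kneader [ 0.4898 -0.1356  0.0514] 101 0.0025 top s [0.069382   0.0706439  0.07095096]
scene shaft 2 [0.48916492 0.17312613 0.13380966] [0.49255001 0.17776783 0.14233273]
scene rim [0.48479002 0.17871179] 144 0.008928846627417318
side kneader [ 0.4903 -0.1344  0.0517] 108 0.0042 top s [0.07100756 0.07283209 0.07416834]
side shaft 64 [0.48268322 0.17629495 0.16054082] [0.49100888 0.18778411 0.1922697 ]
side rim [0.48406897 0.17998278] 191 0.020079588209340096
wrist kneader [ 0.4963 -0.1387  0.0555] 0 nan top s [0.02587657 0.02772099 0.02802206]
wrist shaft 0 0 0
wrist rim [0.4861895  0.18239699] 1596 0.001044436433329222
  return _methods._mean(a, axis=axis, dtype=dtype,
  ret = ret.dtype.type(ret / rcount)
```

View pics/wrist0.png

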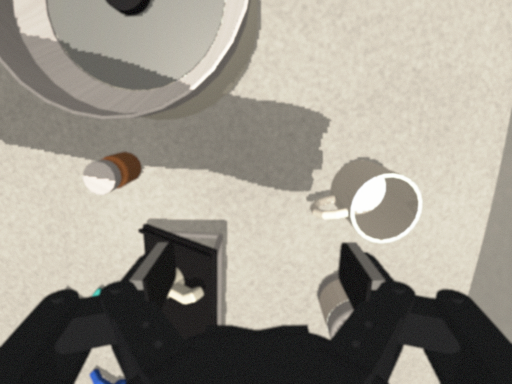

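Side view: the kneader is at px (253,228), white hub with two arms. Lookalikes are the disc at (270,263), turquoise tools at (222,282) and (338,264), and the blue one at (255,328). The crop confirms the choice, with the arms lying along the drainer's slope. I'll turn the jaws to open along the drainer's y.

```bash
python3 -m crank '[{"travel":[0,0,0],"turn":-0.186},{"travel":[0,0,0],"turn":-0.186},{"travel":[0,0,0],"turn":-0.186},{"travel":[0,0,0],"turn":-0.186},{"travel":[0,0,0],"turn":-0.186},{"travel":[0,0,0],"turn":-0.186},{"travel":[0,0,0],"turn":-0.186},{"travel":[0,0,0],"turn":-0.186}]' 1 30
python3 - <<'E'
from h import *
s=sense(); R=s['tcp_rot']; print(R.round(3)); print(R.T@(np.array([.464,-.134,.18])-s['eef_pos']))
print(s['joint_positions'].round(1))
E
```

```text
time_s: 1.15
eef_pos: [0.5999, 0.0, 0.231]
tcp_rot: [[-0.997, 0.077, -0.001], [0.077, 0.997, 0.0], [0.001, 0.0, -1.0]]
wrist_force: [-0.9, -0.1, -0.4]
gripper_width: 0.0851
[[-0.997  0.077 -0.001]
 [ 0.077  0.997  0.   ]
 [ 0.001  0.    -1.   ]]
[ 0.12517973 -0.14404432  0.05104214]
[-12.5   6.    5.6  89.6  -0.   -8.1]
```

```bash
python3 -m crank '[{"travel":[0.021,-0.024,0],"turn":0},{"travel":[0.021,-0.024,0],"turn":0},{"travel":[0.021,-0.024,0],"turn":0},{"travel":[0.021,-0.024,0.017],"turn":0},{"travel":[0.021,-0.024,0.017],"turn":0},{"travel":[0.020,-0.024,0.017],"turn":-0.03},{"travel":[0,0,0],"turn":0},{"travel":[0,0,0],"turn":0}]'
python3 - <<'E'
from fit import *
az=np.radians(-2.7); t=np.radians(31.5)
a=np.array([-np.sin(t)*np.cos(az),-np.sin(t)*np.sin(az),np.cos(t)])
p,d,c=grab('wrist'); W=cloud(d,c).reshape(-1,3); q=p.reshape(-1,3)
cv2.imwrite('pics/w1.png',p[...,::-1])
cc,k,e,s=hubfit(W[q.min(1)>110],a,np.array([.490,-.135,.0515])); print(cc,k,e,np.percentile(s,[50,90,98,100]))
E
```

```text
time_s: 2.15
eef_pos: [0.4639, -0.133, 0.1807]
tcp_rot: [[-0.999, 0.053, 0.001], [0.053, 0.999, -0.0], [-0.001, -0.0, -1.0]]
wrist_force: [0.3, -0.2, 0.4]
gripper_width: 0.0853
[ 0.49477208 -0.13899539  0.05453642] 934 0.005063376921770879 [0.06753905 0.06981987 0.07048109 0.0716958 ]
```

View pics/w1.png

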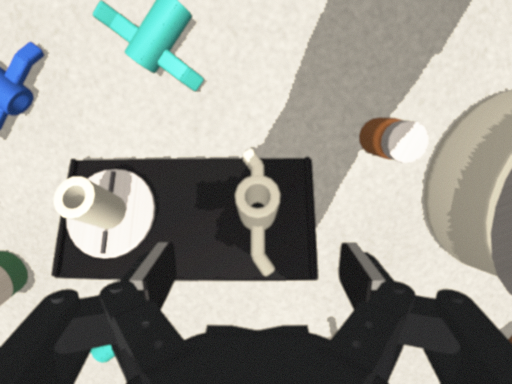

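Run:
```python
from fit import *
az=np.radians(-2.7); t=np.radians(31.5)
a=np.array([-np.sin(t)*np.cos(az),-np.sin(t)*np.sin(az),np.cos(t)])
p,d,c=grab('wrist'); W=cloud(d,c)
c0=np.array([.490,-.135,.0515]); D=W-c0; s=D@a
m=(s>.0665)&(s<.074)&(np.linalg.norm(D-s[...,None]*a,axis=-1)<.03)
m=m.astype(np.uint8); P=W[m>0]; e1=np.cross([0,1,0],a); e1/=np.linalg.norm(e1); e2=np.cross(a,e1)
x=np.c_[(P-c0)@e1,(P-c0)@e2].astype(np.float32)
(cx,cy),rr=cv2.minEnclosingCircle(x); print(len(P),cx,cy,rr, (c0+cx*e1+cy*e2), 'top',c0+cx*e1+cy*e2+.07*a, np.median((P-c0)@a))
```

```text
1060 0.0005181692540645599 0.0006489998777396977 0.018001575022935867 [ 0.49045029 -0.1343512   0.0517569 ] top [ 0.45391599 -0.13262828  0.11144171] 0.06922990835228812
```

```bash
python3 -m crank '[{"travel":[0,0,0.018],"turn":0},{"travel":[0,0,0.018],"turn":0},{"travel":[0,0,0.018],"turn":0},{"travel":[0,0,0.018],"turn":0},{"travel":[0,0,0.018],"turn":0},{"travel":[0,0,0.015],"turn":0},{"travel":[0,0,0],"turn":0},{"travel":[0,0,0],"turn":0}]' && python3 -m crank '[{"travel":[0,0,0],"turn":0},{"travel":[0,0,0],"turn":0},{"travel":[0,0,0],"turn":0},{"travel":[0,0,0],"turn":0},{"travel":[0,0,0],"turn":0},{"travel":[0,0,0],"turn":0},{"travel":[0,0,0],"turn":0},{"travel":[0,0,0],"turn":0}]' -0.8 25
```

```text
time_s: 3.25
eef_pos: [0.4639, -0.1334, 0.0759]
tcp_rot: [[-0.999, 0.053, 0.001], [0.053, 0.999, -0.0], [-0.001, -0.0, -1.0]]
wrist_force: [0.4, 0.4, -0.4]
gripper_width: 0.0856
time_s: 4.25
eef_pos: [0.4637, -0.1333, 0.0756]
tcp_rot: [[-0.999, 0.053, 0.001], [0.053, 0.999, -0.0], [-0.001, -0.0, -1.0]]
wrist_force: [-0.5, 1.0, 6.0]
gripper_width: 0.0343
```

```bash
python3 -m crank '[{"travel":[0.0031,0,-0.0051],"turn":0},{"travel":[0.0031,0,-0.0051],"turn":0},{"travel":[0.0031,0,-0.0051],"turn":0},{"travel":[0.0031,0,-0.0051],"turn":0},{"travel":[0.0031,0,-0.0051],"turn":0},{"travel":[0.0031,0,-0.0051],"turn":0},{"travel":[0.0031,0,-0.0051],"turn":0},{"travel":[0.0031,0,-0.0051],"turn":0}]' && python3 -m crank '[{"travel":[0,0,-0.02],"turn":0},{"travel":[0,0,-0.02],"turn":0},{"travel":[0,0,-0.02],"turn":0},{"travel":[0,0,-0.02],"turn":0},{"travel":[0,0,-0.02],"turn":0},{"travel":[0,0,-0.02],"turn":0},{"travel":[0,0,0],"turn":0},{"travel":[0,0,0],"turn":0}]'
python3 - <<'E'
from h import *
o=[]
for n in ['wrist','side']:
    p,d,c=grab(n); np.savez(f'pics/{n}2.npz',p=p,d=d,W=cloud(d,c)); o.append(cv2.resize(p,(400,300)) if n=='wrist' else cv2.resize(p[60:285,130:430],(400,300)))
cv2.imwrite('pics/v2.png',np.hstack(o)[...,::-1])
E
```

```text
time_s: 5.25
eef_pos: [0.4385, -0.1318, 0.1164]
tcp_rot: [[-0.999, 0.053, -0.0], [0.053, 0.999, 0.0], [0.0, 0.0, -1.0]]
wrist_force: [0.4, -0.3, -1.4]
gripper_width: 0.0344
time_s: 6.25
eef_pos: [0.4387, -0.1318, 0.2357]
tcp_rot: [[-0.999, 0.053, -0.0], [0.053, 0.999, 0.0], [0.0, 0.0, -1.0]]
wrist_force: [0.2, 0.7, -1.0]
gripper_width: 0.0342
```

View pics/v2.png

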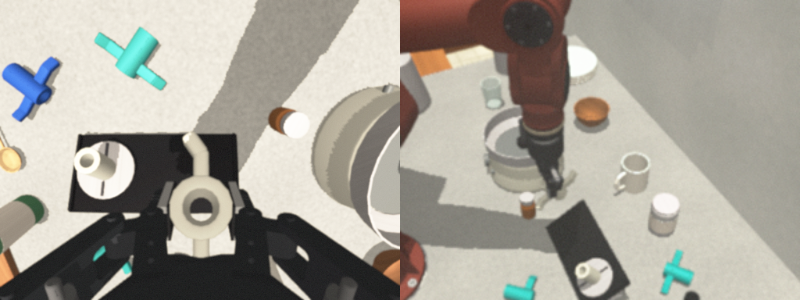

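```bash
python3 -m crank '[{"travel":[0.002,0,-0.021],"turn":0},{"travel":[0.002,0.023,-0.021],"turn":0},{"travel":[0.002,0.023,-0.021],"turn":0},{"travel":[0.002,0.023,-0.021],"turn":0},{"travel":[0.002,0.023,0],"turn":0},{"travel":[0.002,0.023,0],"turn":0},{"travel":[0.002,0.023,0],"turn":0},{"travel":[0.002,0.023,0],"turn":0}]'; python3 -m crank '[{"travel":[0,0,0],"turn":0},{"travel":[0,0,0],"turn":0},{"travel":[0,0,0],"turn":0},{"travel":[0,0,0],"turn":0},{"travel":[0,0,0],"turn":0},{"travel":[0,0,0],"turn":0},{"travel":[0,0,0],"turn":0},{"travel":[0,0,0],"turn":0}]'
cat > tilt.py <<'E'
from fit import *
def tilt(W,p,verbose=1):
    s=sense(); T=s['eef_pos'];R=s['tcp_rot']
    L=(W.reshape(-1,3)-T)@R; q=p.reshape(-1,3).astype(int)   # tool frame
    L=L[(q.min(1)>90)&(np.ptp(q,1)<60)]
    g=np.array([0,0,-(r.tcp_to_grasp)])
    m=(np.abs(L[:,1])<.0185)&(np.abs(L[:,0])<.045)&(L[:,2]<-.02)&(L[:,2]>-.06); P=L[m]
    best=None
    for td in np.arange(-10,45,1.):
        n=np.array([np.sin(np.radians(td)),0,-np.cos(np.radians(td))])
        h=(P-g)@n
        for o in np.arange(.010,.030,.001):
            k=(abs(h-o)<.0008).sum()
            if best is None or k>best[0]: best=(k,td,o)
    k,td,o=best; n=np.array([np.sin(np.radians(td)),0,-np.cos(np.radians(td))])
    P=P[abs((P-g)@n-o)<.002]; c=P.mean(0); n2=np.linalg.svd(P-c)[2][2]; n2*=np.sign(-n2[2])
    (cx,cy),rr=cv2.minEnclosingCircle(np.c_[P[:,0]/n2[2]*-1,P[:,1]].astype(np.float32))
    print('tilt hist',best,'fit n',n2.round(3),'deg',np.degrees(np.arctan2(n2[0],-n2[2])).round(1),np.degrees(np.arcsin(n2[1])).round(1))
    top=np.array([-cx*n2[2],cy,0]); top[2]=c[2]-((top-c)[:2]@n2[:2])/n2[2]
    print('top centre tool',top.round(4),'R',rr,'underside tool',(top-.07*n2).round(4),len(P))
    return n2,top
E
python3 - <<'E'
from tilt import *
p,d,c=grab('wrist'); W=cloud(d,c); np.savez('pics/wrist3.npz',p=p,d=d,W=W); cv2.imwrite('pics/w3.png',p[...,::-1])
tilt(W,p)
P=W.reshape(-1,3)
m=(np.hypot(P[:,0]-.485,P[:,1]-.178)<.025)&(P[:,2]>.118)&(P[:,2]<.195); Q=P[m]
print(m.sum())
if m.sum()>10:
    for lo,hi in [(.12,.15),(.15,.184),(.184,.195)]:
        k=Q[(Q[:,2]>lo)&(Q[:,2]<hi)]; 
        if len(k)<4: continue
        f=least_squares(lambda o:np.hypot(*(k[:,:2]-o).T)-.008,[.485,.178],loss='soft_l1',f_scale=.001); print(lo,len(k),f.x,k.mean(0))
for nm in ['side']:
    S=np.load('pics/side0.npz')['W'].reshape(-1,3); m=(np.hypot(S[:,0]-.485,S[:,1]-.178)<.025)&(S[:,2]>.13)&(S[:,2]<.184); k=S[m]
    f=least_squares(lambda o:np.hypot(*(k[:,:2]-o).T)-.008,[.485,.178],loss='soft_l1',f_scale=.001); print('side',len(k),f.x)
m=(abs(P[:,2]-.148)<.0025)&(abs(np.hypot(P[:,0]-.485,P[:,1]-.18)-.11)<.012); k=P[m]
f=least_squares(lambda o:np.hypot(*(k[:,:2]-o[:2]).T)-o[2],[.485,.178,.11],loss='soft_l1',f_scale=.001); print('rim',len(k),f.x)
E
```

```text
time_s: 7.35
eef_pos: [0.431, 0.0306, 0.3194]
tcp_rot: [[-0.999, 0.053, -0.001], [0.053, 0.999, 0.0], [0.001, 0.0, -1.0]]
wrist_force: [0.0, -0.1, -2.0]
gripper_width: 0.0342
time_s: 8.35
eef_pos: [0.4313, 0.0298, 0.3201]
tcp_rot: [[-0.999, 0.053, 0.0], [0.053, 0.999, -0.0], [-0.0, -0.0, -1.0]]
wrist_force: [-1.2, 0.0, -1.5]
gripper_width: 0.0342
tilt hist (np.int64(2634), np.float64(32.0), np.float64(0.018999999999999993)) fit n [ 0.526 -0.004 -0.851] deg 31.7 -0.2
top centre tool [ 0.0092 -0.0003 -0.0354] R 0.018154362216591835 underside tool [-0.0276 -0.      0.0242] 3583
529
0.12 155 [0.48517244 0.18133258] [0.48124555 0.17636873 0.13543312]
0.15 244 [0.48542596 0.18097921] [0.48140925 0.17637655 0.16913174]
0.184 124 [0.48816157 0.18369138] [0.48423978 0.17950057 0.18731511]
side 46 [0.48420193 0.18139422]
rim 985 [0.4854257  0.18032465 0.10986122]
```

View pics/w3.png

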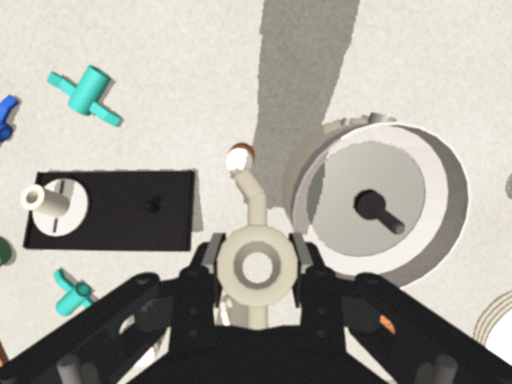

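The picture shows the hub held with its bore at (258,267), tilt 31.7°, and the shaft at (385,215). Shaft axis comes to about (0.485, 0.181). Plan: lower the tilted bore about 10 mm over the tip, then swing the hub upright against the shaft, pivoting in the pads.

```bash
python3 -m crank '[{"travel":[-0.002,0.022,0],"turn":0},{"travel":[-0.002,0.022,0],"turn":0},{"travel":[-0.002,0.022,0],"turn":0},{"travel":[-0.002,0.022,0],"turn":0},{"travel":[-0.002,0.022,0.02],"turn":0},{"travel":[-0.002,0.022,0.02],"turn":0},{"travel":[-0.005,0.022,0.02],"turn":0},{"travel":[0,0,0],"turn":0}]'
python3 - <<'E'
from tilt import *
p,d,c=grab('wrist'); W=cloud(d,c)
n,top=tilt(W,p); s=sense(); R=s['tcp_rot']; C=s['eef_pos']+R@(top-.07*n)
print(s['eef_pos'],s['joint_positions'].round(0))
u=-R[:,0]; tgt=np.array([.4853,.1811,.1853])-.0017*u; print('C',C,'need tool',(R.T@(tgt-C)).round(4))
P=W.reshape(-1,3); Q=P[(np.hypot(P[:,0]-.485,P[:,1]-.181)<.02)&(P[:,2]>.12)&(P[:,2]<.195)]; print(len(Q))
cv2.imwrite('pics/w4.png',p[...,::-1])
p,d,c=grab('side'); P=cloud(d,c).reshape(-1,3); k=P[(np.hypot(P[:,0]-.485,P[:,1]-.181)<.02)&(P[:,2]>.13)&(P[:,2]<.184)]
print(len(k))
if len(k)>8: print(least_squares(lambda o:np.hypot(*(k[:,:2]-o).T)-.008,[.485,.178],loss='soft_l1',f_scale=.001).x)
E
```

```text
time_s: 9.4
eef_pos: [0.4556, 0.1835, 0.2584]
tcp_rot: [[-0.999, 0.051, -0.003], [0.051, 0.999, -0.0], [0.003, -0.0, -1.0]]
wrist_force: [0.4, -0.8, -1.8]
gripper_width: 0.0346
tilt hist (np.int64(2579), np.float64(31.0), np.float64(0.017999999999999995)) fit n [ 0.522 -0.002 -0.853] deg 31.4 -0.1
top centre tool [ 0.0095 -0.0001 -0.0342] R 0.018473966047167778 underside tool [-0.0271  0.0001  0.0256] 3568
[0.45588871 0.18285802 0.25962553] [  7. -12.  -9.  93.  -0.  10.]
C [0.48287749 0.18154473 0.23403425] need tool [-0.0008 -0.0003  0.0487]
0
45
[0.48417512 0.18160375]
```

```bash
python3 -m crank '[{"travel":[-0.0008,0,0.007],"turn":0},{"travel":[0,0,0.007],"turn":0},{"travel":[0,0,0.007],"turn":0},{"travel":[0,0,0.007],"turn":0},{"travel":[0,0,0.007],"turn":0},{"travel":[0,0,0.007],"turn":0},{"travel":[0,0,0.007],"turn":0},{"travel":[0,0,0],"turn":0}]'
python3 - <<'E'
from tilt import *
p,d,c=grab('wrist'); W=cloud(d,c); tilt(W,p)
print(sense()['eef_pos'],sense()['wrist_force'])
cv2.imwrite('pics/w5.png',p[...,::-1])
p,d,c=grab('side'); cv2.imwrite('pics/s5.png',cv2.resize(p[90:240,150:300],None,fx=4,fy=4,interpolation=2)[...,::-1])
E
```

```text
time_s: 10.5
eef_pos: [0.4569, 0.1826, 0.2105]
tcp_rot: [[-0.999, 0.053, -0.001], [0.053, 0.999, -0.0], [0.001, -0.0, -1.0]]
wrist_force: [0.4, 0.2, -0.8]
gripper_width: 0.0343
tilt hist (np.int64(2510), np.float64(31.0), np.float64(0.018999999999999993)) fit n [ 0.524 -0.003 -0.852] deg 31.6 -0.2
top centre tool [ 0.0095  0.0003 -0.0349] R 0.01835430972278118 underside tool [-0.0272  0.0005  0.0248] 3523
[0.45706057 0.18261864 0.21089836] [ 0.92965173 -0.03151247 -0.40840829]
```

View pics/s5.png

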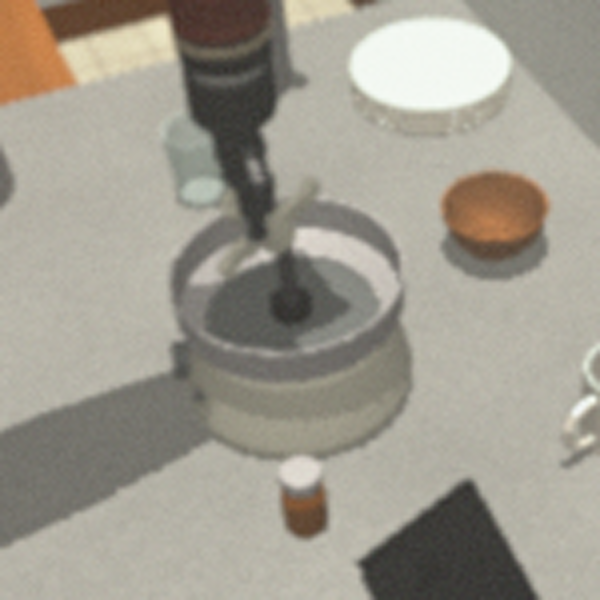

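View pics/w5.png

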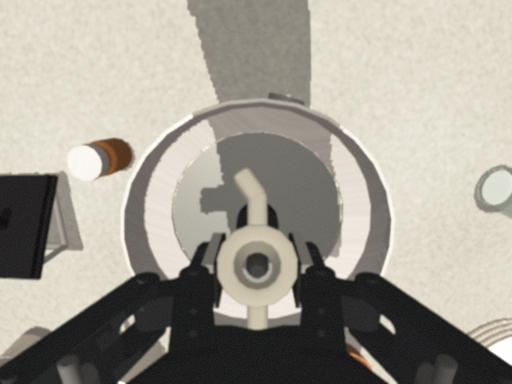

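```bash
python3 -m crank '[{"travel":[-0.0044,0,0],"turn":0},{"travel":[-0.0044,0,0],"turn":0},{"travel":[-0.0044,0,0],"turn":0},{"travel":[-0.0044,0,0],"turn":0},{"travel":[-0.0044,0,0],"turn":0},{"travel":[-0.0044,0,0],"turn":0},{"travel":[-0.0044,0,0],"turn":0},{"travel":[0,0,0],"turn":0}]' - 20
python3 - <<'E'
from tilt import *
p,d,c=grab('wrist'); W=cloud(d,c); n,top=tilt(W,p); s=sense()
print(s['eef_pos'],s['wrist_force'],s['moment'],'underside',s['eef_pos']+s['tcp_rot']@(top-.07*n))
E
```

```text
time_s: 11.6
eef_pos: [0.4875, 0.1811, 0.2108]
tcp_rot: [[-0.999, 0.053, -0.002], [0.053, 0.999, 0.0], [0.002, 0.0, -1.0]]
wrist_force: [-4.7, 1.1, -2.4]
gripper_width: 0.034
tilt hist (np.int64(2625), np.float64(6.0), np.float64(0.02099999999999999)) fit n [ 0.095  0.    -0.995] deg 5.4 0.0
top centre tool [ 0.006  -0.0004 -0.039 ] R 0.01843578927218914 underside tool [-0.0006 -0.0005  0.0306] 3435
[0.48749475 0.18107505 0.21079342] [-4.79525099  0.71997245 -2.20274005] [ 0.18486376  1.12571816 -0.02594159] underside [0.48803613 0.180565   0.1801514 ]
```

```bash
python3 -m crank '[{"travel":[-0.002,0,0],"turn":0},{"travel":[-0.002,0,0],"turn":0},{"travel":[0,0,0.006],"turn":0},{"travel":[0,0,0.006],"turn":0},{"travel":[0,0,0.006],"turn":0},{"travel":[0,0,0.006],"turn":0},{"travel":[0,0,0.006],"turn":0},{"travel":[0,0,0],"turn":0}]'
python3 - <<'E'
from tilt import *
p,d,c=grab('wrist'); W=cloud(d,c); n,top=tilt(W,p); s=sense()
print(s['eef_pos'],s['wrist_force'],s['moment'],'underside',s['eef_pos']+s['tcp_rot']@(top-.07*n))
E
```

```text
time_s: 12.65
eef_pos: [0.4917, 0.1807, 0.1808]
tcp_rot: [[-0.999, 0.053, -0.001], [0.053, 0.999, -0.0], [0.001, -0.0, -1.0]]
wrist_force: [-3.1, 0.5, -2.3]
gripper_width: 0.0343
tilt hist (np.int64(2406), np.float64(2.0), np.float64(0.02099999999999999)) fit n [ 0.023  0.002 -1.   ] deg 1.3 0.1
top centre tool [ 0.0058  0.0003 -0.0392] R 0.018526354804635048 underside tool [0.0042 0.0002 0.0308] 3281
[0.49166869 0.18073274 0.18090994] [-4.59035118 -0.2895019  -3.77696391] [ 0.07249091  0.95373411 -0.01329296] underside [0.48747685 0.18114554 0.15008341]
```

```bash
python3 -m crank '[{"travel":[0.0015,0,0.006],"turn":0},{"travel":[0,0,0.006],"turn":0},{"travel":[0,0,0.006],"turn":0},{"travel":[0,0,0.006],"turn":0},{"travel":[0,0,0.006],"turn":0},{"travel":[0,0,0.006],"turn":0},{"travel":[0,0,0.002],"turn":0},{"travel":[0,0,0],"turn":0}]'
python3 - <<'E'
from tilt import *
p,d,c=grab('wrist'); W=cloud(d,c); n,top=tilt(W,p); s=sense()
print(s['eef_pos'],s['wrist_force'],s['moment'],'underside',s['eef_pos']+s['tcp_rot']@(top-.07*n))
E
```

```text
time_s: 13.7
eef_pos: [0.4904, 0.1809, 0.143]
tcp_rot: [[-0.999, 0.053, -0.0], [0.053, 0.999, -0.0], [0.0, -0.0, -1.0]]
wrist_force: [-0.1, 0.3, -1.4]
gripper_width: 0.0346
tilt hist (np.int64(2359), np.float64(2.0), np.float64(0.02099999999999999)) fit n [ 0.026  0.002 -1.   ] deg 1.5 0.1
top centre tool [ 0.0058  0.0005 -0.0391] R 0.01861666887998581 underside tool [0.004  0.0004 0.0308] 3276
[0.49051656 0.18084794 0.14319248] [ 0.48042942 -0.54402522 -1.32008143] [-0.05971732 -0.03551837  0.00960864] underside [0.48658745 0.18143903 0.1123621 ]
```

Underside is at about 0.112, with almost no force. Ease down until it presses on the shoulder.

```bash
python3 -m crank '[{"travel":[0.001,0,0.001],"turn":0},{"travel":[0,0,0.001],"turn":0},{"travel":[0,0,0.001],"turn":0},{"travel":[0,0,0.0005],"turn":0},{"travel":[0,0,0],"turn":0},{"travel":[0,0,0],"turn":0},{"travel":[0,0,0],"turn":0},{"travel":[0,0,0],"turn":0}]'
python3 - <<'E'
from tilt import *
p,d,c=grab('wrist'); W=cloud(d,c); n,top=tilt(W,p); s=sense()
print(s['eef_pos'],s['wrist_force'],s['moment'],'underside',s['eef_pos']+s['tcp_rot']@(top-.07*n))
E
```

```text
time_s: 14.75
eef_pos: [0.4895, 0.1809, 0.1397]
tcp_rot: [[-0.999, 0.053, 0.0], [0.053, 0.999, 0.0], [-0.0, 0.0, -1.0]]
wrist_force: [0.0, -0.2, -0.8]
gripper_width: 0.0343
tilt hist (np.int64(2347), np.float64(2.0), np.float64(0.02099999999999999)) fit n [ 0.029  0.001 -1.   ] deg 1.7 0.1
top centre tool [ 0.0053  0.0006 -0.0393] R 0.01882404275238514 underside tool [0.0032 0.0005 0.0307] 3078
[0.48948019 0.18089932 0.13963693] [-0.43278604  0.8515729  -0.28337549] [ 0.02873795  0.08454197 -0.03820836] underside [0.48630931 0.18156161 0.10897667]
```

```bash
python3 -m crank '[{"travel":[0,0,0.001],"turn":0},{"travel":[0,0,0.001],"turn":0},{"travel":[0,0,0.001],"turn":0},{"travel":[0,0,0],"turn":0},{"travel":[0,0,0],"turn":0},{"travel":[0,0,0],"turn":0},{"travel":[0,0,0],"turn":0},{"travel":[0,0,0],"turn":0}]'
python3 - <<'E'
from tilt import *
p,d,c=grab('wrist'); W=cloud(d,c); n,top=tilt(W,p); s=sense()
print(s['eef_pos'],s['wrist_force'],s['moment'],'underside',s['eef_pos']+s['tcp_rot']@(top-.07*n))
E
```

```text
time_s: 15.8
eef_pos: [0.4906, 0.1809, 0.139]
tcp_rot: [[-0.999, 0.053, 0.004], [0.053, 0.999, -0.0], [-0.004, 0.0, -1.0]]
wrist_force: [-2.3, -1.9, 14.8]
gripper_width: 0.0341
tilt hist (np.int64(2455), np.float64(0.0), np.float64(0.02099999999999999)) fit n [ 0.006  0.002 -1.   ] deg 0.3 0.1
top centre tool [ 0.0051 -0.0002 -0.0396] R 0.018197912722826004 underside tool [ 0.0047 -0.0004  0.0304] 3103
[0.49061677 0.18087055 0.13904353] [-3.45260786 -1.62969048 14.13498847] [-0.2822073   0.89532637 -0.02723087] underside [0.48601869 0.18075287 0.10864545]
```

```bash
python3 -m crank '[{"travel":[0,0,-0.0015],"turn":0},{"travel":[0,0,0],"turn":0},{"travel":[0,0,0],"turn":0},{"travel":[0,0,0],"turn":0},{"travel":[0,0,0],"turn":0},{"travel":[0,0,0],"turn":0},{"travel":[0,0,0],"turn":0},{"travel":[0,0,0],"turn":0}]' && python3 -m crank '[{"travel":[0,0,0],"turn":0},{"travel":[0,0,0],"turn":0},{"travel":[0,0,0],"turn":0},{"travel":[0,0,0],"turn":0},{"travel":[0,0,0],"turn":0},{"travel":[0,0,-0.005],"turn":0},{"travel":[0,0,-0.01],"turn":0},{"travel":[0,0,-0.01],"turn":0}]' 1 && python3 -m crank '[{"travel":[0,0,-0.02],"turn":0},{"travel":[0,0,-0.02],"turn":0},{"travel":[0,0,-0.02],"turn":0},{"travel":[0,0,-0.02],"turn":0},{"travel":[0,0,-0.02],"turn":0},{"travel":[0,0,-0.02],"turn":0},{"travel":[0,0,0],"turn":0},{"travel":[0,0,0],"turn":0}]'
python3 - <<'E'
from fit import *
p,d,c=grab('wrist'); W=cloud(d,c); P=W.reshape(-1,3)
m=(np.hypot(P[:,0]-.4853,P[:,1]-.1811)<.025)&(abs(P[:,2]-.18)<.004); Q=P[m]; print('top',len(Q),np.median(Q[:,2]),cv2.minEnclosingCircle(Q[:,:2].astype(np.float32)))
cc=Q.mean(0); n=np.linalg.svd(Q-cc)[2][2]; print(n)
q,d2,c2=grab('side')
cv2.imwrite('pics/end.png',np.hstack([cv2.resize(p,(400,300)),cv2.resize(q[60:360,130:430],(400,300))])[...,::-1])
E
```

```text
time_s: 16.85
eef_pos: [0.4902, 0.1809, 0.139]
tcp_rot: [[-0.999, 0.053, 0.002], [0.053, 0.999, 0.0], [-0.002, 0.0, -1.0]]
wrist_force: [0.2, -0.4, 7.2]
gripper_width: 0.0341
time_s: 17.85
eef_pos: [0.4897, 0.1809, 0.1642]
tcp_rot: [[-0.999, 0.053, 0.001], [0.053, 0.999, 0.0], [-0.001, 0.0, -1.0]]
wrist_force: [0.2, -0.8, -0.6]
gripper_width: 0.0853
time_s: 18.85
eef_pos: [0.4894, 0.1809, 0.2829]
tcp_rot: [[-0.999, 0.053, -0.0], [0.053, 0.999, -0.0], [0.0, -0.0, -1.0]]
wrist_force: [-0.2, 0.3, -0.5]
gripper_width: 0.0854
top 862 0.17875612459447848 ((0.4856877624988556, 0.1806388646364212), 0.018125131726264954)
[-0.00579073 -0.00277235  0.99997939]
```

View pics/end.png

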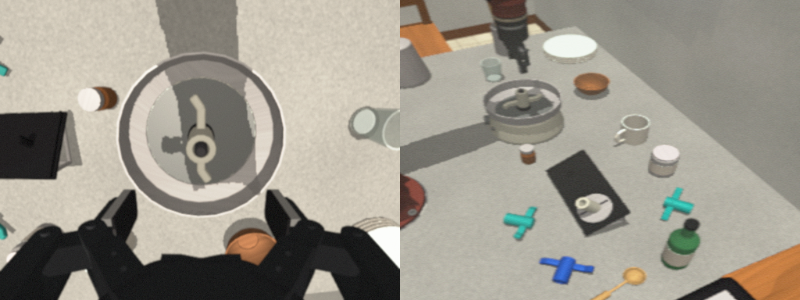

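The kneader is seated on the shaft at left-image (202,150), upright. The disc and bystanders haven't moved. Handing in.

```bash
python3 -c "from plant import job_done; print(job_done())"
```

```text
the job is handed in; nothing more can be done
None
```

The kneading tool is on the drive shaft, arms downward, seated on the shoulder and released. I handed the job in at about 19 s; no verdict was reported.

**What I did:** I gripped the hub across the slope and drew it off along the peg. The gripper can't tilt, so I lowered the tilted bore over the shaft tip and moved sideways until the hub swung upright in the pads. I then held it all the way down until it pressed on the shoulder with about 15 N, eased off to 7 N, opened the fingers and rose clear.

**Last checks:**
- **Height:** the hub top is at 0.1788 m, against 0.180 m expected; the 1.2 mm is within the camera's 2 mm accuracy.
- **Position:** the hub axis is at (0.4857, 0.1806), less than 1 mm from the measured shaft axis.
- **Upright:** the tilt is about 0.006 rad.
- **Clear of the scene:** the wrist force is near zero, with the fingers about 10 cm above the tool.
- **Surroundings:** the disc and bystanders look unmoved in the last pictures. I judged that by eye and did not measure it.

One disagreement came up: two early hub fits from the depth images had 4–5 mm residuals. I grasped by the later fit to the hub's top ring instead, which gave the hub's true 18.0 mm radius.

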